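# Hang the cheese basket on the draining tank

### The job

Take the loaded blue-handled draining basket by its bail and hang it, by its own hook, inside the draining tank on the rim farthest from the robot, coming down a couple of centimetres clear of the grey-handled basket that already hangs there, on its left as seen from the robot. Once its hook sits on the rim, slide it along the rim, still hooked on, until it just touches that basket without shoving it along, and let go. Feel for the rim and do not force or drop the basket, keep its cheese in it, and leave the mint bowl where it stands.

Things in the scene. Friction and masses are not known exactly. Their poses are not given: they have to be found in the camera images.
- basket: The basket to hang: slotted steel box 100 (its x) x 112 (y) x 75 mm high, open above, a cheese in it, 0.5 to 0.85 kg in all, standing left or right of the tank. Origin: centre of its underside, z up; +x is its back, with the hook. Strap, guides and spacer feet on the back share one plane, 53 mm from the origin. The lip's tip is 70 mm out. Hung on the rim, its origin is 18 to 42 mm above the bench.
- basket_grip (a point): Middle of the basket's blue grip, on the fixed bail, 150 mm above its origin: 16 mm thick (along the basket's x), 78 mm long (y), 20 mm high. Axes as the basket's.
- basket_hook (a point): Point of the basket's back plane 100 mm above its origin: inner end of the hook's crown underside at mid setting. The 36 mm wide hook strap is clamped in a slotted guide anywhere from 12 mm lower to 12 mm higher than this: not measured, does not slip. From here the slot runs 12.5 mm out (+x) to the lip, which is 3 mm thick and reaches 23 mm below the crown, its end bent a little outward.
- tank: Empty steel draining tank, fixed. Inside 200 (its x) x 340 mm (y), floor 4 mm thick, rim 130 mm above the bench, walls 3 mm, a folded rim 8 mm wide and 8 mm deep all round, flush inside. Origin: centre of its underside, on the bench, z up; its +x points away from the robot (within 10 degrees), to the far long rim. A basket hung with its back on that wall has its origin 47 mm along +x.
- tank_rim (a point): Middle of the far long rim, on its top inner edge: 100 mm from the tank's origin along its x, 130 mm up. The rim's outer edge is 8 mm farther out. Axes as the tank's.
- neighbour: The grey-handled basket with two cheeses, 1.7 kg, hanging loose on the tank's far rim towards the tank's right (-y) end. Same size, shape and origin as the basket to hang; its hook is at mid setting. Side by side and touching, the origins are 112 mm apart along y. It starts to slide along the rim when pushed with about 8 N or more.
- cheese: Small round cheese, 72 mm across, 38 mm high, 0.11 to 0.22 kg, lying loose in the basket. Origin: centre of its underside.
- bowl: Mint-green plastic bowl, 136 mm across, 62 mm high, on the bench on the other side of the tank. Origin: centre of its underside. To be left alone.
Not all that is in view belongs to the job. Leave any purple look-alike of the basket alone. Leave any orange look-alike of the cheese alone.

How it is judged:
By the outcome, as a careful person would: the job done as asked, in the order asked, and still so for the second after the job is handed in, with the robot touching nothing.
It also fails if it takes over 59 s, if anything falls off the work surface, if the arm or the gripper's body presses on something with over 40 N, if the wrist force passes 120 N, or if a joint passes its speed limit or range.

### The arm

A 7-joint arm with a two-finger parallel gripper is mounted at the origin on the work surface. World frame = base frame: x ahead of the robot, y to its left, z up, the work surface at z = 0. Lengths are in mm, angles in rad, forces in N, time in s.
With the tool pointing down it reaches from about 425 to 875 mm from the base axis. Payload 9.9 kg.
Tool frame: the origin (TCP) lies at the very end of the fingers, on their centre line; the grasp point (between the pads) lies robot.grasp_offset behind it (robot.grasp_offset is the distance from the TCP to the grasp point, in mm); z points along the fingers, y is the line along which they close (so a half turn about z gives the same grasp; the last joint's range is limited). The gripper opens to 85 mm and grips with 20 to 120 N. Pads are 22 mm wide; open, the fingers measure 114 mm over their backs; the gripper's body (76 mm by 85 mm) begins 54 mm behind the grasp point. The pads swing forward as they close: fully open they stand 13 mm farther back than shut.
Start: joints at [1.122, 0.576, 0.025, 1.437, -0.015, 1.129, -0.057], TCP at [240.819, -630.583, 204.289] pointing down, gripper open.
Joint ranges: [-2.76, 2.76], [-0.34, 2.15], [-1.52, 1.57], [0.19, 2.46], [-1.09, 4.23], [0.17, 1.99], [-2.82, 2.82]. Speed limits (rad/s): [2.22, 2.22, 3.01, 3.01, 3.14, 3.14, 3.14].

### API

Orientations are given as a 3x3 rotation matrix whose columns are the frame's x, y, z axes.
In Python, from plant import sensors, eyes, order, robot gives the robot as it stands. The module is installed in compiled form; this text tells all that it offers.
- The arm moves only by the shell command python3 -m crank 'ROWS'. ROWS is JSON, a list of rows, each an object with "twist": the turn, a rotation vector about the tool's x, y, z as a fraction of full scale, a list of three; "xyz": the shift along the tool's x, y, z as a fraction of full scale, a list of three; "fingers": the finger opening in mm, from 0 to 85.4. In form: [{"twist": [rx, ry, rz], "xyz": [dx, dy, dz], "fingers": fingers}, ...]. A call has 1 to 10 rows; each row shifts and turns the commanded pose from where the row before left it, along the tool's axes as they then stand; what a row does not reach is not made up. Full scale, the value 1, is 150 mm for a shift and 180 degrees for a turn. A row lasts 1/10 s, in which the tool goes at most 50 mm and 8.59 degrees, less where a joint would pass 70% of its speed; a pose out of reach is approached as far as the arm can. A call with a number of a shift or a turn outside -1 to 1 is refused whole. A call with a gripper value outside its range is refused whole. The fingers move at their own pace and stop on an object; the grip force is fixed at half the most. Time passes only in rows, so rows that do not move let the fingers close. It gives the time, the measured TCP pose, the force, the opening and the grip force at its end, in the units of the state.
- sensors.get_obs(): the state, without advancing time (a new reading comes with each control period).
- eyes.get_image(name): name is "side" or "top" or "wrist"; returns a dict with "color" (400x640x3 uint8, red, green, blue), "depth" (400x640 float32, mm along the optical axis (not along the pixel's ray), 0 where there is no reading), "mtx" (3x3 intrinsics, pixels), "R" (3x3) and "t" (3): a world point X has camera coordinates R X + t; the wrist camera has in their place "mount" (4x4, takes a point from camera to tool coordinates, whose origin is the TCP and whose axes are the flange's). Camera axes: x right, y down, z forward; pixel columns grow to the right and rows downward; lengths in mm; the calibration is good to about 2 mm. A picture is of the moment at which its call begins: read the wrist's pose just before it.
- order.hand_in(): hands the job in; it is judged then, once.
The state is a dict: "t": time; "joint_positions": joint angles; "qd": joint speeds; "tau": joint torques, N m; "tool_pos": TCP position; "orientation": TCP orientation; "force": force on the tool from outside, world axes, zero at the start; "torque": the same for the moment, N m; "opening": finger opening in mm; "finger_force": force on a finger pad.
Only numpy, scipy, OpenCV 4.12 (cv2) and the standard library are available. Lean on these libraries where they do the work, as an engineer would, in place of code of your own. Each camera call takes 0.05 s, during which the arm holds its last target. There are 200 camera calls.

## Working session

There is one attempt and no reset: what is moved stays moved. The work goes in short steps, Python scripts to look and compute and a shell command to move; the robot and the scene stay as the last step left them, time stands still between calls to the robot, and variables do not carry over. Pictures are saved under pics/ and viewed, at most 12 in all, crops included, and the job is handed in when it is done.

```bash
mkdir -p pics; cat > h.py <<'E'
import numpy as np, cv2
from plant import sensors, eyes, order, robot
def grab(name):
    o=sensors.get_obs(); d=eyes.get_image(name)
    if 'mount' in d:
        T=np.eye(4);T[:3,:3]=np.array(o['orientation']);T[:3,3]=o['tool_pos']
        C=T@np.array(d['mount']); d['R']=C[:3,:3].T; d['t']=-d['R']@C[:3,3]
    d={k:(np.array(v)) for k,v in d.items()}
    return d
def save(d,name): cv2.imwrite('pics/'+name,d['color'][:,:,::-1])
def pt(d,u,v,z=None):  # by depth image
    z=d['depth'][int(v),int(u)] if z is None else z
    p=np.linalg.inv(d['mtx'])@np.array([u,v,1.])*z
    return d['R'].T@(p-d['t'])
def ray(d,u,v,h): # onto plane height h
    c=-d['R'].T@d['t']; r=d['R'].T@np.linalg.inv(d['mtx'])@np.array([u,v,1.])
    return c+r*(h-c[2])/r[2]
def tri(obs): # [(d,u,v)..]
    A=np.zeros((3,3));b=np.zeros(3)
    for d,u,v in obs:
        c=-d['R'].T@d['t']; r=d['R'].T@np.linalg.inv(d['mtx'])@np.array([u,v,1.]); r/=np.linalg.norm(r)
        P=np.eye(3)-np.outer(r,r);A+=P;b+=P@c
    return np.linalg.solve(A,b)
E
python3 - <<'E'
from h import *
for n in('top','side'):
    d=grab(n);save(d,n+'0.png');np.savez(n+'0.npz',**d)
    print(n,d['mtx'][0,0],-d['R'].T@d['t'],(d['depth']>0).mean())
o=sensors.get_obs();print(o['t'],o['orientation'],o['force'],robot.grasp_offset)
E
```

```text
top 478.08365066230175 [ 373.14829907   89.26899157 1273.26716764] 0.99600390625
side 438.9675506238819 [147.62814137 981.6658283  984.05401686] 0.99614453125
0.1 [[ 9.34187814e-01  3.56781182e-01 -5.62651662e-04]
 [ 3.56781623e-01 -9.34186853e-01  1.34085677e-03]
 [-4.72293230e-05 -1.45335582e-03 -9.99998943e-01]] [ 0.67906331 -1.33525688 -0.53835663] 18.700000000000003
```

View pics/top0.png

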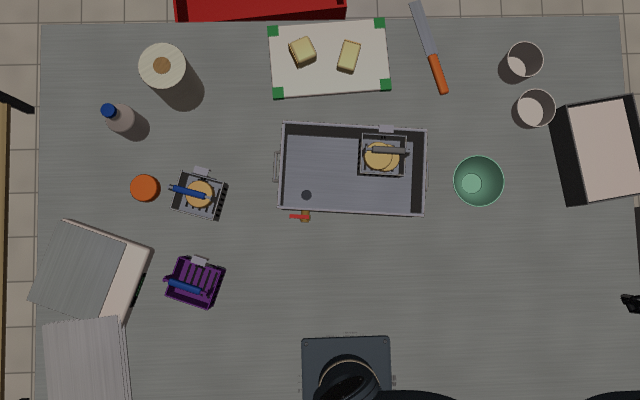

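View pics/side0.png

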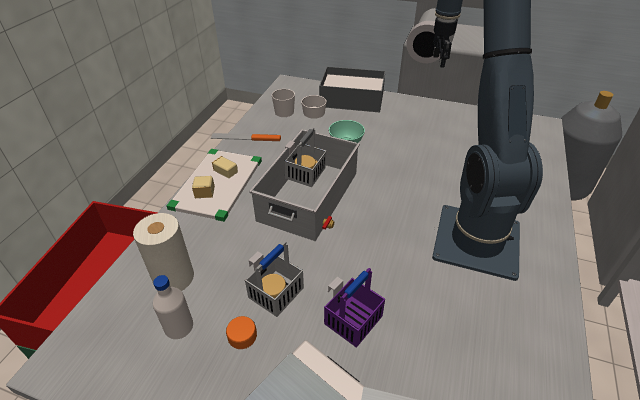

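The top picture shows two candidates for the basket. One is the steel basket with a cheese, blue grip at top (188,190) and side (272,258). The other is the purple empty one at top (185,285) and side (357,283). The steel, loaded basket fits the description. The tank is at top (350,168), with the neighbour at (383,155) and the bowl at (478,181). I'll confirm with a crop and measure.

```bash
python3 - <<'E'
from h import *
T=dict(np.load('top0.npz'));S=dict(np.load('side0.npz'))
a=cv2.resize(T['color'][150:320,130:260],None,fx=3,fy=3);b=cv2.resize(S['color'][230:350,230:390],None,fx=2.5,fy=2.5)
im=np.zeros((510,800,3),np.uint8);im[:,:390]=a;im[:300,395:795]=b;cv2.imwrite('pics/crop.png',im[:,:,::-1])
def cloud(d):
    v,u=np.mgrid[:400,:640];p=np.linalg.inv(d['mtx'])@np.stack([u.ravel(),v.ravel(),np.ones(u.size)])*d['depth'].ravel()
    return (d['R'].T@(p-d['t'][:,None])).T.reshape(400,640,3)
ct,cs=cloud(T),cloud(S)
def blue(d,r):
    h=cv2.cvtColor(d['color'],cv2.COLOR_RGB2HSV);m=(h[...,0]>103)&(h[...,0]<122)&(h[...,1]>150)
    k=np.zeros_like(m);k[r[1]:r[3],r[0]:r[2]]=1;return m&k
mids=[]
for d,c,r in((T,ct,(160,175,235,215)),(S,cs,(240,235,300,285))):
    m=blue(d,r);v,u=np.nonzero(m);rect=cv2.minAreaRect(np.float32(np.c_[u,v]));P=c[m]
    q=P[:,:2]-np.median(P[:,:2],0);w=np.linalg.svd(q,full_matrices=False)[2][0]
    print('blue',m.sum(),rect,np.median(P,0),P.min(0),P.max(0),'ang',np.degrees(np.arctan2(w[1],w[0])))
    mids.append((d,*rect[0]))
print('tri grip',tri(mids))
# rim from both clouds
for n,c in(('top',ct),('side',cs)):
    m=(abs(c[...,2]-130)<5)&(c[...,0]>300)&(c[...,0]<750)&(c[...,1]>-150)&(c[...,1]<320)
    P=c[m];rect=cv2.minAreaRect(np.float32(P[:,:2]));print('rim',n,len(P),rect,cv2.boxPoints(rect).round(),np.median(P[:,2]))
# target-basket points
for n,c in(('top',ct),('side',cs)):
  for lo,hi in((60,85),(90,130),(130,175)):
    m=(c[...,2]>lo)&(c[...,2]<hi)&(c[...,0]>380)&(c[...,0]<600)&(c[...,1]>350)&(c[...,1]<540)
    P=c[m]
    if len(P)>5:print('basket',n,lo,hi,len(P),cv2.minAreaRect(np.float32(P[:,:2])),P.mean(0))
# neighbour handle
for n,c in(('top',ct),('side',cs)):
    for lo,hi in((145,210),):
        m=(c[...,2]>lo)&(c[...,2]<hi)&(c[...,0]>430)&(c[...,0]<720)&(c[...,1]>-150)&(c[...,1]<200);P=c[m]
        print('neigh',n,len(P),cv2.minAreaRect(np.float32(P[:,:2])),np.median(P,0),P.max(0))
E
```

```text
blue 192 ((188.29576110839844, 191.35098266601562), (32.244361877441406, 6.534442901611328), 13.495734214782715) [490.71619657 364.89556788 159.25742448] [373.14829907  89.26899157 151.93305628] [ 506.59945516  399.70728235 1273.26716764] ang 69.94471932593828
blue 228 ((271.5000305175781, 256.0000305175781), (7.77817440032959, 30.405588150024414), 45.0) [486.72414532 366.46990528 158.98238815] [147.62814137 328.10987874 140.89076872] [503.2755566  981.6658283  984.05401686] ang 112.70276582746627
tri grip [490.29837029 364.34045247 151.6689721 ]
rim top 1172 ((550.0435180664062, 73.73223876953125), (465.50189208984375, 219.32513427734375), 85.16586303710938) [[ 421. -149.]
 [ 640. -167.]
 [ 679.  296.]
 [ 460.  315.]] 129.7600165102999
rim side 674 ((548.1079711914062, 75.51670837402344), (469.7357482910156, 219.95361328125), 85.26824188232422) [[ 419. -149.]
 [ 638. -168.]
 [ 677.  301.]
 [ 458.  319.]] 130.14350670575686
basket top 60 85 185 ((495.378173828125, 377.2633056640625), (83.69404602050781, 103.83927154541016), 73.0450439453125) [496.34243825 397.65575043  73.12573388]
b
[... 518 characters left out ...]
(524.068115234375, 381.2958984375), (23.799907684326172, 87.26414489746094), 43.439815521240234) [528.26504532 381.89720784 105.77453701]
basket side 130 175 236 ((494.09259033203125, 382.0372009277344), (71.02224731445312, 17.478652954101562), 71.1507339477539) [492.68186988 385.53790588 154.16645773]
neigh top 299 ((573.4866333007812, -100.08320617675781), (99.05290222167969, 16.651981353759766), 85.2459487915039) [572.48778251 -97.89278038 185.4754179 ] [584.85275096 -50.62980179 191.410065  ]
neigh side 167 ((571.3212280273438, -98.09454345703125), (103.74089813232422, 19.63768768310547), 83.97053527832031) [571.90993909 -76.4528051  182.2370742 ] [585.69614801 -46.57721812 190.95677882]
```

View pics/crop.png

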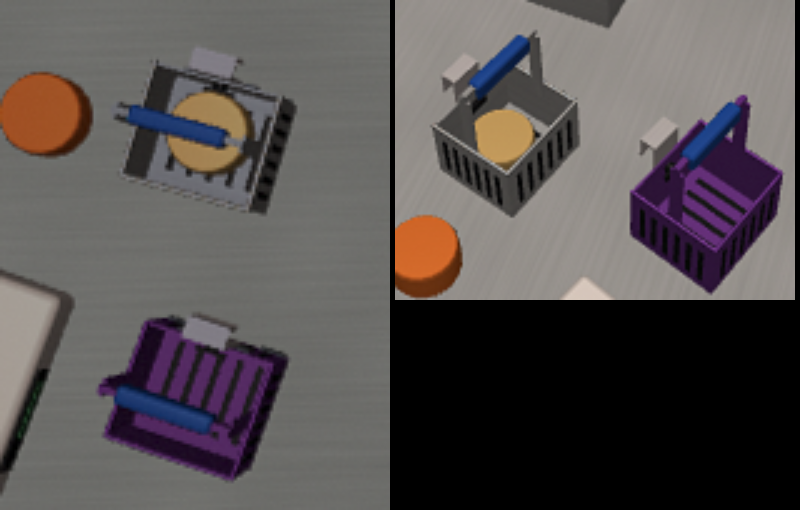

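The crop confirms it: the steel basket, blue grip at crop (170,125) with the cheese inside, is the target, and the purple one is left alone. My first windows clipped the rim and the grip, so I'm re-measuring with wider limits and working out the approach.

```bash
cat >> h.py <<'E'
def go(p,yaw=None,o=None):  # print tool-frame shift (full-scale) to world TCP p, and rz turn for tool-x heading yaw(deg)
    o=o or sensors.get_obs();R=np.array(o['orientation']);d=R.T@(np.array(p)-o['tool_pos'])
    print('at',np.round(o['tool_pos'],1),'xyz fs',np.round(d/150,3),'t',o['t'])
    if yaw is not None:
        a=np.radians(yaw);G=np.array([[np.cos(a),np.sin(a),0],[np.sin(a),-np.cos(a),0],[0,0,-1]]).T
        from scipy.spatial.transform import Rotation as Q
        print('twist fs',np.round(Q.from_matrix(R.T@G).as_rotvec()/np.pi,4))
def cloud(d):
    v,u=np.mgrid[:400,:640];p=np.linalg.inv(d['mtx'])@np.stack([u.ravel(),v.ravel(),np.ones(u.size)])*d['depth'].ravel()
    c=(d['R'].T@(p-d['t'][:,None])).T.reshape(400,640,3); c[d['depth']<=0]=9999; return c
E
python3 - <<'E'
from h import *
T=dict(np.load('top0.npz'));S=dict(np.load('side0.npz'))
for n,d in(('top',T),('side',S)):
    c=cloud(d);x,y,z=c[...,0],c[...,1],c[...,2]
    m=(abs(z-130)<4)&(x>400)&(x<700)&(y>-200)&(y<215);P=c[m];r=cv2.minAreaRect(np.float32(P[:,:2]));print('rim',n,len(P),r,P[:,2].mean())
    m=(z>183)&(z<196)&(x>430)&(x<720)&(y>-200)&(y<200);P=c[m];print('neigh grip',n,len(P),cv2.minAreaRect(np.float32(P[:,:2])),P[:,2].max())
    m=(z>138)&(z<175)&(x>430)&(x<560)&(y>300)&(y<430);P=c[m];print('grip',n,len(P),cv2.minAreaRect(np.float32(P[:,:2])),P[:,2].max())
go([560,-300,330])
E
```

```text
rim top 1405 ((541.472412109375, -24.821441650390625), (355.61920166015625, 219.36318969726562), 85.30216979980469) 129.82837351769118
neigh grip top 226 ((572.6348266601562, -103.82323455810547), (104.9703140258789, 15.523969650268555), 85.1804428100586) 191.4100649992734
grip top 291 ((490.3927307128906, 363.69842529296875), (107.70568084716797, 16.023799896240234), 73.0735092163086) 166.72302430580655
rim side 763 ((539.8966064453125, -23.652557373046875), (359.52032470703125, 219.9512481689453), 85.27198791503906) 129.98932127168607
neigh grip side 82 ((571.2086791992188, -104.38629150390625), (107.31997680664062, 17.23141098022461), 86.6224594116211) 190.95677882058038
grip side 327 ((488.3114318847656, 364.410888671875), (108.11959075927734, 18.745668411254883), 73.53749084472656) 163.88966575973672
at [ 240.7 -630.2  203.6] xyz fs [ 2.774 -1.298 -0.841] t 0.1
```

```bash
python3 -m crank '[{"twist":[0,0,0],"xyz":[0.277,-0.13,-0.084],"fingers":60},{"twist":[0,0,0],"xyz":[0.277,-0.13,-0.084],"fingers":60},{"twist":[0,0,0],"xyz":[0.277,-0.13,-0.084],"fingers":60},{"twist":[0,0,0],"xyz":[0.277,-0.13,-0.084],"fingers":60},{"twist":[0,0,0],"xyz":[0.277,-0.13,-0.084],"fingers":60},{"twist":[0,0,0],"xyz":[0.277,-0.13,-0.084],"fingers":60},{"twist":[0,0,0],"xyz":[0.277,-0.13,-0.084],"fingers":60},{"twist":[0,0,0],"xyz":[0.277,-0.13,-0.084],"fingers":60},{"twist":[0,0,0],"xyz":[0.277,-0.13,-0.084],"fingers":60},{"twist":[0,0,0],"xyz":[0.277,-0.13,-0.084],"fingers":60}]'; python3 -c "
from h import *
go([490,364,290],73.2)"
```

```text
t: 1.1
tool_pos: [560.2, -298.6, 330.6]
orientation: [[0.934, 0.357, -0.001], [0.357, -0.934, 0.0], [-0.0, -0.0, -1.0]]
force: [1.0, -1.0, -0.3]
opening: 60.2
finger_force: 0.0
at [ 560.2 -298.6  330.6] xyz fs [ 1.138 -4.294  0.272] t 1.1
twist fs [-2.000e-04  1.000e-04 -2.906e-01]
```

```bash
python3 -m crank '[{"twist":[0,0,0],"xyz":[0.081,-0.307,0.019],"fingers":60},{"twist":[0,0,0],"xyz":[0.081,-0.307,0.019],"fingers":60},{"twist":[0,0,0],"xyz":[0.081,-0.307,0.019],"fingers":60},{"twist":[0,0,0],"xyz":[0.081,-0.307,0.019],"fingers":60},{"twist":[0,0,0],"xyz":[0.081,-0.307,0.019],"fingers":60},{"twist":[0,0,0],"xyz":[0.081,-0.307,0.019],"fingers":60},{"twist":[0,0,0],"xyz":[0.081,-0.307,0.019],"fingers":60},{"twist":[0,0,0],"xyz":[0.081,-0.307,0.019],"fingers":60},{"twist":[0,0,0],"xyz":[0.081,-0.307,0.019],"fingers":60},{"twist":[0,0,0],"xyz":[0.081,-0.307,0.019],"fingers":60}]' >/dev/null; python3 -m crank '[{"twist":[0,0,0],"xyz":[0.081,-0.307,0.019],"fingers":60},{"twist":[0,0,0],"xyz":[0.081,-0.307,0.019],"fingers":60},{"twist":[0,0,0],"xyz":[0.081,-0.307,0.019],"fingers":60},{"twist":[0,0,0],"xyz":[0.081,-0.307,0.019],"fingers":60},{"twist":[0,0,-0.047],"xyz":[0,0,0],"fingers":60},{"twist":[0,0,-0.047],"xyz":[0,0,0],"fingers":60},{"twist":[0,0,-0.047],"xyz":[0,0,0],"fingers":60},{"twist":[0,0,-0.047],"xyz":[0,0,0],"fingers":60},{"twist":[0,0,-0.047],"xyz":[0,0,0],"fingers":60},{"twist":[0,0,-0.047],"xyz":[0,0,0],"fingers":60}]'; python3 - <<'E'
from h import *
go([490,364,230],73.2)
d=grab('wrist');np.savez('w1.npz',**d);save(d,'w1.png')
print(sensors.get_obs()['joint_positions'], sensors.get_obs()['force'])
h=cv2.cvtColor(d['color'],cv2.COLOR_RGB2HSV);m=(h[...,0]>103)&(h[...,0]<122)&(h[...,1]>150)
n,l,s,c=cv2.connectedComponentsWithStats(m.astype(np.uint8))
C=cloud(d)
for i in range(1,n):
    if s[i,4]>200:
        v,u=np.nonzero(l==i);r=cv2.minAreaRect(np.float32(np.c_[u,v]));b=cv2.boxPoints(r);P=C[l==i]
        w=np.array([ray(d,*q,156)[:2] for q in b]);print(s[i],r,w.round(1).tolist(),ray(d,*r[0],156),np.median(P,0),cv2.minAreaRect(np.float32(w)))
E
```

```text
t: 3.1
tool_pos: [488.2, 362.6, 290.0]
orientation: [[0.309, 0.951, -0.001], [0.951, -0.309, -0.001], [-0.001, -0.0, -1.0]]
force: [-0.1, 0.5, -0.8]
opening: 60.0
finger_force: 0.0
at [488.2 362.6 290. ] xyz fs [0.013 0.009 0.4  ] t 3.1
twist fs [-0.0001  0.0002 -0.0066]
[-0.4131625   0.44161218 -0.47859259  1.47344726  0.20711029  1.27784054
 -1.2177157 ] [0.0732119  0.55686179 0.53193885]
[ 313  135   18   82 1254] ((321.6496276855469, 175.4837646484375), (81.27458953857422, 16.569822311401367), 88.56790161132812) [[493.0, 404.6], [507.1, 400.4], [485.7, 326.2], [470.5, 330.7]] [489.51764869 366.90868034 156.        ] [489.71799145 366.90452583 159.73967983] ((489.0234375, 365.4935607910156), (77.2138442993164, 15.902247428894043), 73.56926727294922)
[  92  193   34   77 1782] ((109.16216278076172, 231.47296142578125), (75.95233917236328, 25.153043746948242), 80.53767395019531) [[276.4, 415.1], [300.6, 411.5], [273.7, 337.0], [247.4, 340.5]] [275.08761638 377.42549177 156.        ] [276.10336966 379.03374659 159.10677365] ((274.0204162597656, 375.9997863769531), (84.81930541992188, 25.91690444946289), 70.17459106445312)
```

View pics/w1.png

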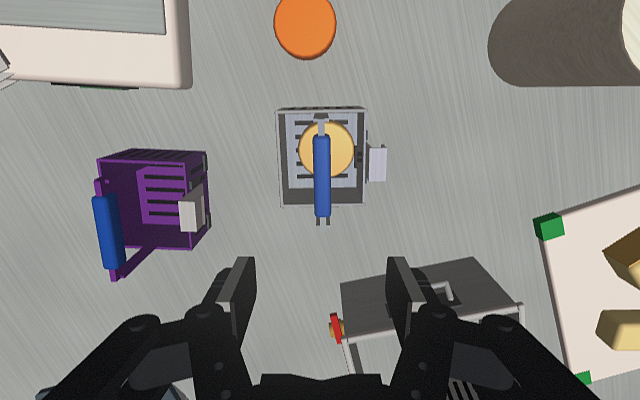

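The wrist picture shows the blue grip at (322,175), the hook plate at (377,163), and the purple basket apart at (108,231). Next I'll read the hook plate height and get the descent.

```bash
python3 - <<'E'
from h import *
d=dict(np.load('w1.npz'));C=cloud(d)
P=C[150:178,371:384].reshape(-1,3);print('hook plate',np.median(P,0),P[:,2].min(),P[:,2].max())
T=dict(np.load('top0.npz'));C=cloud(T);m=(C[...,2]>95)&(C[...,2]<128)&(C[...,0]>525)&(C[...,0]<580)&(C[...,1]>340)&(C[...,1]<390);print('top',np.median(C[m],0))
go([489.3,365.3,132],73.4)
E
```

```text
hook plate [545.72625525 349.00797154 105.41255182] 103.0727937994027 9999.0
top [548.35529712 351.98620654 104.79913797]
at [488.3 362.4 289.9] xyz fs [2.100e-02 1.000e-03 1.053e+00] t 3.15
twist fs [-0.0001  0.0003 -0.0049]
```

```bash
python3 -m crank '[{"twist":[0,0,-0.005],"xyz":[0.021,0.001,0.2],"fingers":60},{"twist":[0,0,0],"xyz":[0,0,0.25],"fingers":60},{"twist":[0,0,0],"xyz":[0,0,0.25],"fingers":60},{"twist":[0,0,0],"xyz":[0,0,0.2],"fingers":60},{"twist":[0,0,0],"xyz":[0,0,0.15],"fingers":60},{"twist":[0,0,0],"xyz":[0,0,0],"fingers":60}]'; python3 - <<'E'
from h import *
d=grab('wrist');save(d,'w2.png')
E
```

```text
t: 3.75
tool_pos: [487.9, 364.0, 129.7]
orientation: [[0.302, 0.953, -0.005], [0.953, -0.302, -0.004], [-0.005, -0.003, -1.0]]
force: [0.2, 0.1, -0.5]
opening: 59.7
finger_force: 0.0
```

View pics/w2.png

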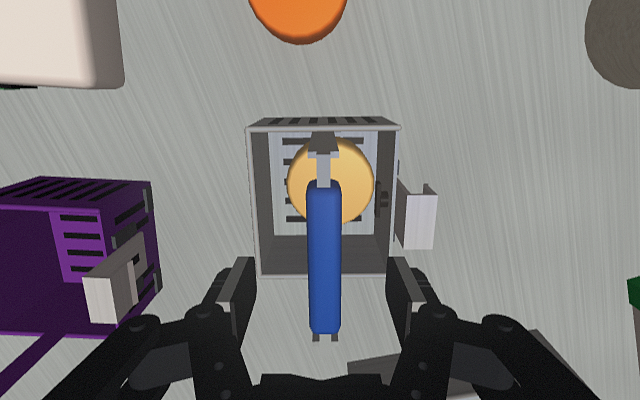

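The grip at (325,258) lies between the pads, so I'm closing.

```bash
python3 -m crank '[{"twist":[0,0,0],"xyz":[0,0,0],"fingers":5},{"twist":[0,0,0],"xyz":[0,0,0],"fingers":5},{"twist":[0,0,0],"xyz":[0,0,0],"fingers":5},{"twist":[0,0,0],"xyz":[0,0,0],"fingers":5},{"twist":[0,0,0],"xyz":[0,0,0],"fingers":5},{"twist":[0,0,0],"xyz":[0,0,0],"fingers":5}]'; python3 -m crank '[{"twist":[0,0,0],"xyz":[0,0,-0.05],"fingers":5},{"twist":[0,0,0],"xyz":[0,0,-0.1],"fingers":5},{"twist":[0,0,0],"xyz":[0,0,-0.1],"fingers":5},{"twist":[0,0,0],"xyz":[0,0,0],"fingers":5},{"twist":[0,0,0],"xyz":[0,0,0],"fingers":5}]'
```

```text
t: 4.4
tool_pos: [489.6, 365.8, 133.4]
orientation: [[0.3, 0.954, 0.001], [0.954, -0.3, 0.0], [0.0, 0.0, -1.0]]
force: [-0.5, -0.8, 4.5]
opening: 4.7
finger_force: 2.1
t: 4.9
tool_pos: [489.5, 365.7, 170.5]
orientation: [[0.3, 0.954, 0.0], [0.954, -0.3, 0.0], [0.0, 0.0, -1.0]]
force: [0.4, -0.6, -1.0]
opening: 4.8
finger_force: 0.0
```

The fingers closed to 4.7 mm, so the grip was missed. I'll look.

```bash
python3 - <<'E'
from h import *
d=grab('wrist');s=grab('side')
b=cv2.resize(s['color'][200:340,190:350],(460,400))
im=np.hstack([cv2.resize(d['color'],(340,400)) if 0 else d['color'][:,150:490],b]);cv2.imwrite('pics/w3.png',im[:,:,::-1])
C=cloud(d);h=cv2.cvtColor(d['color'],cv2.COLOR_RGB2HSV);m=(h[...,0]>103)&(h[...,0]<122)&(h[...,1]>150);m[:,:220]=0;P=C[m];print(np.median(P,0),m.sum())
C=cloud(s);h=cv2.cvtColor(s['color'],cv2.COLOR_RGB2HSV);m=(h[...,0]>103)&(h[...,0]<122)&(h[...,1]>150);k=np.zeros_like(m);k[235:285,240:300]=1;P=C[m&k];print(np.median(P,0),np.percentile(P,[2,98],axis=0),sensors.get_obs()['force'])
E
```

```text
[492.13639584 375.58842196 159.89260183] 2437
[486.45464965 367.04627625 158.81623394] [[472.99468148 330.66501228 144.89518897]
 [502.24922416 401.22447858 163.25989387]] [-0.24013572  0.43767328  0.01445624]
```

View pics/w3.png

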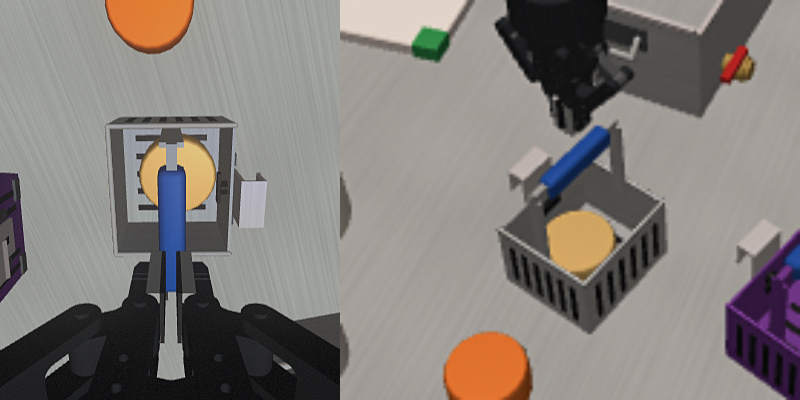

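```bash
python3 - <<'E'
from h import *
o=sensors.get_obs();print(o['tool_pos'],o['opening'])
d=grab('wrist');C=cloud(d)
p=d['R']@np.array(o['tool_pos'])+d['t'];q=d['mtx']@p;print('TCP px',q[:2]/q[2],'depth',p[2])
for v in range(255,345,10): print(v,[(tuple(C[v,u].round(0).astype(int))) for u in (304,310,314,322,330,334,340)])
s=grab('side');C=cloud(s);p=s['R']@np.array(o['tool_pos'])+s['t'];q=s['mtx']@p;u,v=(q[:2]/q[2]);print('side TCP px',u,v)
m=s['color'].astype(int).sum(2)<150;k=np.zeros_like(m);k[200:262,250:300]=1;P=C[m&k];P=P[(abs(P[:,0]-489)<60)&(abs(P[:,1]-366)<60)];print('dark low z',np.percentile(P[:,2],[0,2,5,10]),P[P[:,2]<P[:,2].min()+12].mean(0))
E
```

```text
[489.1905387  365.33398739 169.74327   ] 4.790370432774603
TCP px [322.2700819  243.02645086] depth 186.56882859733207
255 [(np.int64(485), np.int64(379), np.int64(206)), (np.int64(487), np.int64(377), np.int64(205)), (np.int64(9999), np.int64(9999), np.int64(9999)), (np.int64(485), np.int64(354), np.int64(161)), (np.int64(496), np.int64(375), np.int64(205)), (np.int64(497), np.int64(374), np.int64(204)), (np.int64(500), np.int64(374), np.int64(205))]
265 [(np.int64(485), np.int64(378), np.int64(214)), (np.int64(487), np.int64(377), np.int64(214)), (np.int64(489), np.int64(377), np.int64(214)), (np.int64(483), np.int64(347), np.int64(160)), (np.int64(495), np.int64(375), np.int64(214)), (np.int64(497), np.int64(375), np.int64(215)), (np.int64(499), np.int64(374), np.int64(214))]
275 [(np.int64(486), np.int64(378), np.int64(222)), (np.int64(488), np.int64(377), np.int64(222)), (np.int64(489), np.int64(377), np.int64(223)), (np.int64(482), np.int64(341), np.int64(161)), (np.int64(495), np.int64(375), np.int64(222)), (np.int64(497), np.int64(374), np.int64(222)), (np.int64(499), np.int6
[... 1478 characters left out ...]
t64(361), np.int64(231)), (np.int64(433), np.int64(183), np.int64(-1)), (np.int64(491), np.int64(362), np.int64(234)), (np.int64(494), np.int64(368), np.int64(243)), (np.int64(498), np.int64(375), np.int64(253))]
335 [(np.int64(486), np.int64(376), np.int64(254)), (np.int64(482), np.int64(360), np.int64(234)), (np.int64(483), np.int64(358), np.int64(232)), (np.int64(429), np.int64(170), np.int64(0)), (np.int64(490), np.int64(358), np.int64(235)), (np.int64(493), np.int64(364), np.int64(243)), (np.int64(498), np.int64(379), np.int64(262))]
side TCP px 270.62327398402454 251.49579671122197
dark low z [143.20633398 150.65323383 204.94433179 231.07003806] [478.55732315 355.13758747 149.76531863]
```

The wrist depth shows the real fingertips near z≈200 while the reported TCP is at 170. The tips therefore end about 30 mm short of the reported TCP, and the fingers closed on top of the grip. The basket is unmoved. I'll reopen and go about 30 mm lower.

```bash
python3 -m crank '[{"twist":[0,0,0],"xyz":[0,0,0],"fingers":60},{"twist":[0,0,0],"xyz":[0,0,0],"fingers":60},{"twist":[0,0,0],"xyz":[0,0,0],"fingers":60},{"twist":[0,0,0],"xyz":[0,0,0.1],"fingers":60},{"twist":[0,0,0],"xyz":[0,0,0.15],"fingers":60},{"twist":[0,0,0],"xyz":[0,0,0.15],"fingers":60},{"twist":[0,0,0],"xyz":[0,0,0.05],"fingers":60},{"twist":[0,0,0],"xyz":[0,0,0],"fingers":60}]' ; python3 -m crank '[{"twist":[0,0,0],"xyz":[0,0,0],"fingers":5},{"twist":[0,0,0],"xyz":[0,0,0],"fingers":5},{"twist":[0,0,0],"xyz":[0,0,0],"fingers":5},{"twist":[0,0,0],"xyz":[0,0,0],"fingers":5},{"twist":[0,0,0],"xyz":[0,0,0],"fingers":5},{"twist":[0,0,0],"xyz":[0,0,0],"fingers":5}]'
```

```text
t: 5.9
tool_pos: [489.0, 365.3, 102.1]
orientation: [[0.3, 0.954, -0.002], [0.954, -0.3, -0.001], [-0.002, -0.001, -1.0]]
force: [-0.5, -0.6, -1.0]
opening: 59.9
finger_force: 0.0
t: 6.5
tool_pos: [490.1, 366.0, 103.9]
orientation: [[0.3, 0.954, 0.002], [0.954, -0.3, 0.001], [0.001, 0.001, -1.0]]
force: [0.5, -0.3, 6.8]
opening: 15.5
finger_force: 60.3
```

```bash
python3 -m crank '[{"twist":[0,0,0],"xyz":[0,0,-0.04],"fingers":5},{"twist":[0,0,0],"xyz":[0,0,-0.1],"fingers":5},{"twist":[0,0,0],"xyz":[0,0,-0.15],"fingers":5},{"twist":[0,0,0],"xyz":[0,0,-0.2],"fingers":5},{"twist":[0,0,0],"xyz":[0,0,-0.2],"fingers":5},{"twist":[0,0,0],"xyz":[0,0,-0.2],"fingers":5},{"twist":[0,0,0],"xyz":[0,0,-0.15],"fingers":5},{"twist":[0,0,0],"xyz":[0,0,-0.1],"fingers":5},{"twist":[0,0,0],"xyz":[0,0,0],"fingers":5},{"twist":[0,0,0],"xyz":[0,0,0],"fingers":5}]'; python3 - <<'E'
from h import *
o=sensors.get_obs();print(o['opening'],o['finger_force'])
c=np.array([539.7,-24.3]);a=np.radians(-4.7);X=np.array([np.cos(a),np.sin(a)]);Y=np.array([-X[1],X[0]])
for x,y in((30,60),(40,60),(47,60)):
    p=c+x*X+y*Y;print(x,y,p);go([*p,274],85.3)
print(X,Y,'neighbour tank xy',(np.array([572,-104])-c)@X,(np.array([572,-104])-c)@Y)
T=dict(np.load('top0.npz'));C=cloud(T)
# neighbour hook plate and far rim inner/outer edges
P=C.reshape(-1,3);r=(P[:,:2]-c);x=r@X;y=r@Y
m=(P[:,2]>126)&(P[:,2]<134)&(abs(y)<165)&(x>80)&(x<125);print('far rim x',np.percentile(x[m&(y>0)],[2,50,98]),'z',np.median(P[m&(y>0),2]))
m=(P[:,2]>126)&(P[:,2]<134)&(abs(y)<165)&(x<-80)&(x>-125);print('near rim x',np.percentile(x[m],[2,50,98]))
m=(P[:,2]>131.5)&(P[:,2]<150)&(x>85)&(x<130)&(y<-30)&(y>-130);print('neigh hook',m.sum(),np.percentile(y[m],[2,50,98]),np.percentile(x[m],[2,50,98]),np.median(P[m,2]))
m=(P[:,2]>95)&(P[:,2]<116)&(abs(y+77)<75)&(x<98)&(x>-40);print('neigh body',m.sum(),np.percentile(y[m],[1,99]),np.percentile(x[m],[1,99]),np.median(P[m,2]))
E
```

```text
t: 7.5
tool_pos: [488.9, 365.2, 272.9]
orientation: [[0.3, 0.954, -0.001], [0.954, -0.3, -0.001], [-0.001, -0.001, -1.0]]
force: [0.0, -0.8, -7.4]
opening: 15.1
finger_force: 58.9
15.081199872503122 58.93552780151367
30 60 [574.51543212  33.04008795]
at [488.9 365.2 272.9] xyz fs [-1.942  1.208 -0.006] t 7.5
twist fs [-0.0003  0.0004 -0.0707]
40 60 [584.48180599  32.22070286]
at [488.9 365.2 272.9] xyz fs [-1.927  1.273 -0.006] t 7.5
twist fs [-0.0003  0.0004 -0.0707]
47 60 [591.4582677  31.6471333]
at [488.9 365.2 272.9] xyz fs [-1.917  1.318 -0.006] t 7.5
twist fs [-0.0003  0.0004 -0.0707]
[ 0.99663739 -0.08193851] [0.08193851 0.99663739] neighbour tank xy 38.7218867320368 -76.7853859006472
far rim x [100.18267204 104.23952394 108.57619778] z 129.63315187227838
near rim x [-107.539198   -103.35609094  -99.62366135]
neigh hook 99 [-125.39623676  -78.61037516  -49.56672302] [ 92.4386916  102.79671774 110.31965871] 132.88407344245556
neigh body 293 [-132.52233039  -19.99390378] [-7.06983038 96.04780963] 102.9584725599283
```

Gripped: the pads stop at 15 mm and the load is about 7.4 N. Now carrying it over the tank to tank (35, 60).

```bash
python3 -m crank '[{"twist":[0,0,0],"xyz":[-0.097,0.062,0],"fingers":5},{"twist":[0,0,0],"xyz":[-0.155,0.099,0],"fingers":5},{"twist":[0,0,0],"xyz":[-0.194,0.124,0],"fingers":5},{"twist":[0,0,0],"xyz":[-0.232,0.149,0],"fingers":5},{"twist":[0,0,0],"xyz":[-0.27,0.173,0],"fingers":5},{"twist":[0,0,0],"xyz":[-0.27,0.173,0],"fingers":5},{"twist":[0,0,0],"xyz":[-0.232,0.149,0],"fingers":5},{"twist":[0,0,0],"xyz":[-0.194,0.124,0],"fingers":5},{"twist":[0,0,0],"xyz":[-0.155,0.099,0],"fingers":5},{"twist":[0,0,0],"xyz":[-0.097,0.062,0],"fingers":5}]'; python3 -m crank '[{"twist":[0,0,-0.015],"xyz":[0,0,0],"fingers":5},{"twist":[0,0,-0.02],"xyz":[0,0,0],"fingers":5},{"twist":[0,0,-0.02],"xyz":[0,0,0],"fingers":5},{"twist":[0,0,-0.016],"xyz":[0,0,0],"fingers":5},{"twist":[0,0,0],"xyz":[0,0,0],"fingers":5},{"twist":[0,0,0],"xyz":[0,0,0],"fingers":5}]'; python3 - <<'E'
from h import *
c=np.array([540,-24.3]);a=np.radians(-4.7);X=np.array([np.cos(a),np.sin(a)]);Y=np.array([-X[1],X[0]])
o=sensors.get_obs();r=np.array(o['tool_pos'])[:2]-c;print('tank xy',r@X,r@Y)
go([*(c+35*X+60*Y),272],85.3)
d=grab('top');s=grab('side');w=grab('wrist')
im=np.zeros((600,800,3),np.uint8);im[:300,:400]=cv2.resize(d['color'][100:235,265:445],(400,300));im[:300,400:]=cv2.resize(s['color'][100:250,220:420],(400,300))
im[300:,:480]=cv2.resize(w['color'],(480,300));cv2.imwrite('pics/c4.png',im[:,:,::-1])
for n,q in(('top',d),('side',s),('wrist',w)):
    P=cloud(q).reshape(-1,3);h=cv2.cvtColor(q['color'],cv2.COLOR_RGB2HSV).reshape(-1,3)
    r=P[:,:2]-c;x=r@X;y=r@Y
    for nm,lo,hi in(('basket rim',236,250),('hook',262,280)):
        m=(P[:,2]>lo)&(P[:,2]<hi)&(x>-40)&(x<115)&(y>-5)&(y<130)
        if m.sum()>8:print(n,nm,m.sum(),'x',np.percentile(x[m],[1,50,99]).round(1),'y',np.percentile(y[m],[1,50,99]).round(1),'z',np.median(P[m,2]).round(1),'ang',cv2.minAreaRect(np.float32(P[m,:2]))[1:])
E
```

```text
t: 8.5
tool_pos: [577.4, 35.5, 272.1]
orientation: [[0.303, 0.953, -0.003], [0.953, -0.303, -0.002], [-0.003, -0.002, -1.0]]
force: [1.0, 1.0, -7.6]
opening: 15.2
finger_force: 59.0
t: 9.1
tool_pos: [577.3, 39.2, 272.9]
orientation: [[0.083, 0.997, -0.002], [0.997, -0.083, -0.0], [-0.0, -0.002, -1.0]]
force: [0.6, 0.1, -7.6]
opening: 15.3
finger_force: 58.9
tank xy 31.992480531412365 66.36969751240372
at [577.3  39.2 272.9] xyz fs [-0.042  0.02   0.006] t 9.1
twist fs [-0.0006  0.0001 -0.0004]
top basket rim 153 x [-19.  -10.5  81.4] y [ 36.3 114.4 120.1] z 245.4 ang ((85.54088592529297, 101.26907348632812), 85.54193878173828)
side basket rim 349 x [-20.3  29.1  91.7] y [  7.3  76.4 122.9] z 242.9 ang ((117.86167907714844, 120.98832702636719), 85.16043853759766)
side hook 126 x [25.1 82.  98.8] y [ 10.3  69.3 119.2] z 273.7 ang ((110.9572525024414, 75.85160827636719), 85.61707305908203)
wrist basket rim 4284 x [-19.3  27.2  83.1] y [ 11.9  90.4 122.6] z 245.4 ang ((112.72984313964844, 119.32840728759766), 85.39462280273438)
wrist hook 2722 x [26.6 88.4 99.6] y [ 48.6  69.4 119.2] z 274.7 ang ((36.955078125, 102.10883331298828), 34.29549026489258)
```

View pics/c4.png

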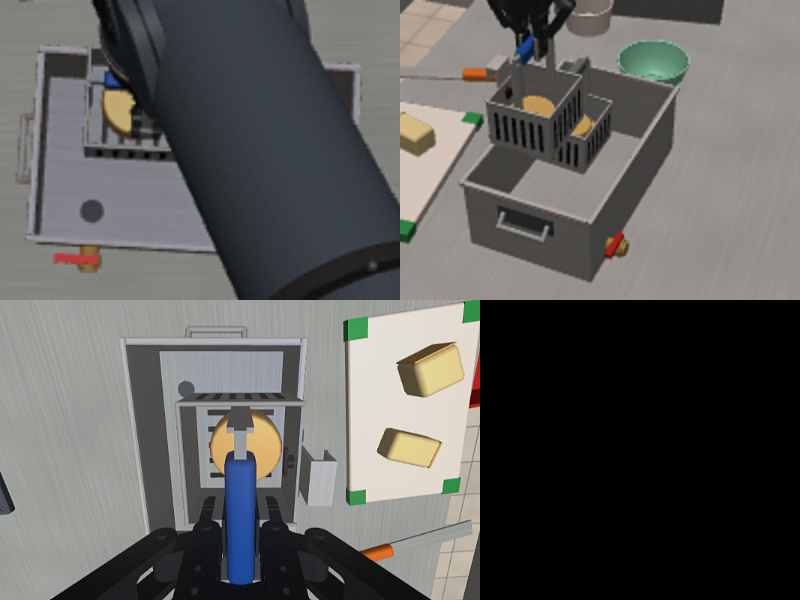

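The basket hangs straight in the grip, with the cheese in it and the hook at (320,475) pointing at the far rim. Now lowering inside the tank, lip still above the rim.

```bash
python3 -m crank '[{"twist":[0,0,0],"xyz":[-0.02,0,0.05],"fingers":5},{"twist":[0,0,0],"xyz":[-0.022,0,0.1],"fingers":5},{"twist":[0,0,0],"xyz":[0,0,0.15],"fingers":5},{"twist":[0,0,0],"xyz":[0,0,0.15],"fingers":5},{"twist":[0,0,0],"xyz":[0,0,0.15],"fingers":5},{"twist":[0,0,0],"xyz":[0,0,0.1],"fingers":5},{"twist":[0,0,0],"xyz":[0,0,0.045],"fingers":5},{"twist":[0,0,0],"xyz":[0,0,0],"fingers":5},{"twist":[0,0,0],"xyz":[0,0,0],"fingers":5}]'; python3 - <<'E'
from h import *
c=np.array([540,-24.3]);a=np.radians(-4.7);X=np.array([np.cos(a),np.sin(a)]);Y=np.array([-X[1],X[0]])
o=sensors.get_obs();r=np.array(o['tool_pos'])[:2]-c;print('tank xy',r@X,r@Y,o['tool_pos'][2]-103.9,o['force'],o['torque'])
w=grab('wrist');P=cloud(w).reshape(-1,3);r=P[:,:2]-c;x=r@X;y=r@Y
for nm,lo,hi,xl in(('basket rim',128,140,-40),('hook',157,170,70),('far rim',124,135,96)):
    m=(P[:,2]>lo)&(P[:,2]<hi)&(x>xl)&(x<115)&(y>-15)&(y<170 if nm=='far rim' else y<130)
    if m.sum()>8:print(nm,m.sum(),'x',np.percentile(x[m],[1,50,99]).round(1),'y',np.percentile(y[m],[1,50,99]).round(1),'z',np.percentile(P[m,2],[5,50,95]).round(1))
E
```

```text
t: 10.15
tool_pos: [577.9, 33.6, 162.7]
orientation: [[0.081, 0.997, 0.001], [0.997, -0.081, 0.0], [0.0, 0.001, -1.0]]
force: [0.2, -0.4, -6.4]
opening: 15.2
finger_force: 59.0
tank xy 32.99447600423913 60.851674471597285 58.81163103945195 [ 0.17007444 -0.39023361 -6.38706197] [0.06385954 0.04045294 0.03825283]
basket rim 5405 x [-18.6  79.2 106.5] y [  3.5  90.6 127.4] z [128.9 134.  136.6]
hook 2350 x [ 81.7  90.3 100.3] y [42.9 62.  78.8] z [160.2 164.2 165.3]
far rim 3070 x [ 99. 102. 107.] y [  1.5 119.4 169.2] z [125.5 129.8 131. ]
```

```bash
python3 -m crank '[{"twist":[0,0,0],"xyz":[0,0.015,0],"fingers":5},{"twist":[0,0,0],"xyz":[0,0.02,0],"fingers":5},{"twist":[0,0,0],"xyz":[0,0.015,0],"fingers":5},{"twist":[0,0,0],"xyz":[0,0.012,0],"fingers":5},{"twist":[0,0,0],"xyz":[0,0,0],"fingers":5},{"twist":[0,0,0],"xyz":[0,0,0],"fingers":5}]' | egrep 'pos|force'; for i in 1; do python3 -m crank '[{"twist":[0,0,0],"xyz":[0,0.007,0],"fingers":5},{"twist":[0,0,0],"xyz":[0,0,0],"fingers":5},{"twist":[0,0,0],"xyz":[0,0.007,0],"fingers":5},{"twist":[0,0,0],"xyz":[0,0,0],"fingers":5}]' | egrep 'pos|force'; done;  python3 -m crank '[{"twist":[0,0,0],"xyz":[0,0.007,0],"fingers":5},{"twist":[0,0,0],"xyz":[0,0,0],"fingers":5}]' | egrep 'pos|force'
```

```text
tool_pos: [586.6, 32.8, 162.1]
force: [-0.1, -0.4, -6.9]
finger_force: 59.0
tool_pos: [588.9, 32.6, 162.1]
force: [0.6, 0.3, -5.9]
finger_force: 59.0
tool_pos: [590.0, 32.5, 162.1]
force: [-0.3, -0.7, -7.3]
finger_force: 59.0
```

```bash
python3 -m crank '[{"twist":[0,0,0],"xyz":[0,0.007,0],"fingers":5},{"twist":[0,0,0],"xyz":[0,0,0],"fingers":5}]' | egrep 'pos|force: \['; python3 -m crank '[{"twist":[0,0,0],"xyz":[0,0.007,0],"fingers":5},{"twist":[0,0,0],"xyz":[0,0,0],"fingers":5}]' | egrep 'pos|force: \[';python3 -m crank '[{"twist":[0,0,0],"xyz":[0,0.007,0],"fingers":5},{"twist":[0,0,0],"xyz":[0,0,0],"fingers":5}]' | egrep 'pos|force: \['
```

```text
tool_pos: [591.0, 32.4, 162.1]
force: [0.1, -1.4, -6.4]
tool_pos: [591.9, 32.3, 162.1]
force: [-0.5, -0.2, -6.7]
tool_pos: [592.4, 32.4, 162.0]
force: [-3.3, 1.3, -6.7]
```

Wall felt at x≈592, where expected. I'll back off 2.5 mm and lower, checking that the lip passes outside the rim.

```bash
python3 -m crank '[{"twist":[0,0,0],"xyz":[0,-0.018,0],"fingers":5},{"twist":[0,0,0],"xyz":[0,0,0.02],"fingers":5},{"twist":[0,0,0],"xyz":[0,0,0.02],"fingers":5},{"twist":[0,0,0],"xyz":[0,0,0.015],"fingers":5},{"twist":[0,0,0],"xyz":[0,0,0.01],"fingers":5},{"twist":[0,0,0],"xyz":[0,0,0],"fingers":5}]' | egrep 'pos|force: \[';  python3 -m crank '[{"twist":[0,0,0],"xyz":[0,0,0.015],"fingers":5},{"twist":[0,0,0],"xyz":[0,0,0.015],"fingers":5},{"twist":[0,0,0],"xyz":[0,0,0],"fingers":5}]' | egrep 'pos|force: \['
```

```text
tool_pos: [590.2, 32.4, 152.1]
force: [0.7, -0.6, -8.2]
tool_pos: [590.1, 32.4, 147.5]
force: [-0.3, 0.0, -7.1]
```

```bash
python3 - <<'E'
from h import *
s=grab('side');w=grab('wrist')
im=np.zeros((400,800,3),np.uint8);im[:,:400]=w['color'][:,240:640];im[:300,400:]=cv2.resize(s['color'][110:200,230:350],(400,300));cv2.imwrite('pics/c5.png',im[:,:,::-1])
E
```

```text
(no output)
```

View pics/c5.png

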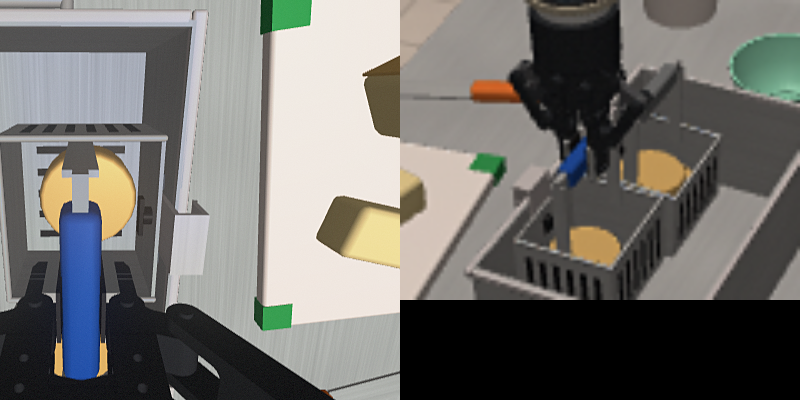

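The hook at (192,243) straddles the rim, and the neighbour is clear. Feeling down for the rim.

```bash
python3 -m crank '[{"twist":[0,0,0],"xyz":[0,0,0.02],"fingers":5},{"twist":[0,0,0],"xyz":[0,0,0.02],"fingers":5},{"twist":[0,0,0],"xyz":[0,0,0.01],"fingers":5},{"twist":[0,0,0],"xyz":[0,0,0.01],"fingers":5},{"twist":[0,0,0],"xyz":[0,0,0],"fingers":5}]' | egrep 'pos|force: \[';  for k in 1; do python3 -m crank '[{"twist":[0,0,0],"xyz":[0,0,0.01],"fingers":5},{"twist":[0,0,0],"xyz":[0,0,0],"fingers":5}]' | egrep 'pos|force: \['; done; python3 -m crank '[{"twist":[0,0,0],"xyz":[0,0,0.01],"fingers":5},{"twist":[0,0,0],"xyz":[0,0,0],"fingers":5}]' | egrep 'pos|force: \['
```

```text
tool_pos: [590.2, 32.5, 138.6]
force: [-0.2, -0.5, -6.4]
tool_pos: [590.2, 32.5, 137.3]
force: [0.5, -0.1, -6.9]
tool_pos: [590.2, 32.5, 135.8]
force: [-0.8, 0.4, -7.1]
```

```bash
python3 -m crank '[{"twist":[0,0,0],"xyz":[0,0,0.008],"fingers":5},{"twist":[0,0,0],"xyz":[0,0,0],"fingers":5}]' | egrep 'pos|force: \[';  python3 -m crank '[{"twist":[0,0,0],"xyz":[0,0,0.007],"fingers":5},{"twist":[0,0,0],"xyz":[0,0,0],"fingers":5}]' | egrep 'pos|force: \[';  python3 -m crank '[{"twist":[0,0,0],"xyz":[0,0,0.007],"fingers":5},{"twist":[0,0,0],"xyz":[0,0,0],"fingers":5}]' | egrep 'pos|force: \['
```

```text
tool_pos: [590.3, 32.4, 134.6]
force: [-0.2, -0.4, -7.3]
tool_pos: [590.3, 32.5, 133.5]
force: [0.1, -0.2, -6.6]
tool_pos: [590.2, 32.5, 132.4]
force: [0.5, 0.4, -6.5]
```

```bash
python3 -m crank '[{"twist":[0,0,0],"xyz":[0,0,0.007],"fingers":5},{"twist":[0,0,0],"xyz":[0,0,0],"fingers":5}]' | egrep 'pos|force: \[';  python3 -m crank '[{"twist":[0,0,0],"xyz":[0,0,0.007],"fingers":5},{"twist":[0,0,0],"xyz":[0,0,0],"fingers":5}]' | egrep 'pos|force: \['
```

```text
tool_pos: [590.4, 32.5, 131.5]
force: [-0.3, -0.2, -7.5]
tool_pos: [590.3, 32.5, 131.1]
force: [-3.3, -1.0, 1.5]
```

The rim took the weight (force from −7.5 to +1.5 N), so the hook is seated. I'll ease up 0.3 mm and slide toward the neighbour.

```bash
python3 -m crank '[{"twist":[0,0,0],"xyz":[0,0,-0.002],"fingers":5},{"twist":[0,0,0],"xyz":[-0.008,0,0],"fingers":5},{"twist":[0,0,0],"xyz":[-0.012,0,0],"fingers":5},{"twist":[0,0,0],"xyz":[-0.012,0,0],"fingers":5}]' | egrep 'pos|force: \[';  python3 -m crank '[{"twist":[0,0,0],"xyz":[-0.015,0,0],"fingers":5},{"twist":[0,0,0],"xyz":[-0.015,0,0],"fingers":5},{"twist":[0,0,0],"xyz":[-0.015,0,0],"fingers":5},{"twist":[0,0,0],"xyz":[-0.015,0,0],"fingers":5}]' | egrep 'pos|force: \['; python3 -m crank '[{"twist":[0,0,0],"xyz":[-0.01,0,0],"fingers":5},{"twist":[0,0,0],"xyz":[-0.01,0,0],"fingers":5},{"twist":[0,0,0],"xyz":[0,0,0],"fingers":5}]' | egrep 'pos|force: \['; python3 - <<'E'
from h import *
c=np.array([540,-24.3]);a=np.radians(-4.7);X=np.array([np.cos(a),np.sin(a)]);Y=np.array([-X[1],X[0]])
o=sensors.get_obs();r=np.array(o['tool_pos'])[:2]-c;print('tank xy',r@X,r@Y,'fy',np.array(o['force'])[:2]@Y,o['t'])
E
```

```text
tool_pos: [590.6, 28.8, 131.1]
force: [-1.0, 4.2, 2.1]
tool_pos: [589.6, 19.0, 131.1]
force: [-1.2, 5.4, 3.0]
tool_pos: [589.3, 15.7, 131.1]
force: [-0.7, 4.1, 3.2]
tank xy 45.813014255192726 43.891379226345705 fy 4.06213345386904 16.0
```

```bash
python3 -m crank '[{"twist":[0,0,0],"xyz":[0,0,-0.005],"fingers":5},{"twist":[0,0,0],"xyz":[0,0,0],"fingers":5}]' | egrep 'pos|force: \[';  python3 -m crank '[{"twist":[0,0,0],"xyz":[-0.01,0,0],"fingers":5},{"twist":[0,0,0],"xyz":[-0.01,0,0],"fingers":5},{"twist":[0,0,0],"xyz":[0,0,0],"fingers":5}]' | egrep 'pos|force: \['; python3 -m crank '[{"twist":[0,0,0],"xyz":[-0.006,0,0],"fingers":5},{"twist":[0,0,0],"xyz":[-0.006,0,0],"fingers":5},{"twist":[0,0,0],"xyz":[0,0,0],"fingers":5}]' | egrep 'pos|force: \['; python3 - <<'E'
from h import *
c=np.array([540,-24.3]);a=np.radians(-4.7);X=np.array([np.cos(a),np.sin(a)]);Y=np.array([-X[1],X[0]])
o=sensors.get_obs();r=np.array(o['tool_pos'])[:2]-c;print('tank xy',r@X,r@Y,'fy',np.array(o['force'])[:2]@Y,o['t'])
for n in('wrist','side'):
    w=grab(n);P=cloud(w).reshape(-1,3);r=P[:,:2]-c;x=r@X;y=r@Y
    m=(P[:,2]>98)&(P[:,2]<112)&(x>-20)&(x<5);v=np.sort(y[m]);v=v[(v>-140)&(v<110)]
    if len(v): g=np.diff(v);i=g.argmax();print(n,len(v),v[0],v[-1],'gap',v[i],v[i+1])
E
```

```text
tool_pos: [588.7, 14.8, 131.2]
force: [-0.3, 1.4, -0.7]
tool_pos: [588.5, 12.1, 131.3]
force: [1.2, 0.3, -3.9]
tool_pos: [588.3, 10.6, 131.4]
force: [0.1, 1.2, -4.4]
tank xy 45.25332681989293 38.702838990566114 fy 1.2454864093001439 16.8
wrist 1422 -26.43397019787594 94.26779015549596 gap -22.84530015397762 -22.324318449001044
side 92 -134.07684789703092 94.53903206635565 gap -73.88641313041134 -62.80577634923471
```

```bash
for k in 1; do python3 -m crank '[{"twist":[0,0,0],"xyz":[-0.006,0,0],"fingers":5},{"twist":[0,0,0],"xyz":[0,0,0],"fingers":5}]' | egrep 'pos|force: \['; done; python3 -m crank '[{"twist":[0,0,0],"xyz":[-0.005,0,0],"fingers":5},{"twist":[0,0,0],"xyz":[0,0,0],"fingers":5}]' | egrep 'pos|force: \['
```

```text
tool_pos: [588.4, 10.1, 131.4]
force: [-0.1, 0.4, -4.1]
tool_pos: [588.4, 9.8, 131.5]
force: [1.0, 2.9, -5.6]
```

```bash
python3 -m crank '[{"twist":[0,0,0],"xyz":[-0.005,0,0],"fingers":5},{"twist":[0,0,0],"xyz":[0,0,0],"fingers":5}]' | egrep 'pos|force: \['
```

```text
tool_pos: [588.5, 9.4, 131.6]
force: [0.6, 4.9, -5.8]
```

Contact with the neighbour: side force rose 0.4→4.9 N with little travel, below the 8 N at which it slides. I'll seat the hook fully and release gently.

```bash
python3 -m crank '[{"twist":[0,0,0],"xyz":[0,0,0.004],"fingers":5},{"twist":[0,0,0],"xyz":[0,0,0.003],"fingers":5},{"twist":[0,0,0],"xyz":[0,0,0],"fingers":5}]' | egrep 'pos|force: \['; python3 - <<'E'
from h import *
c=np.array([540,-24.3]);a=np.radians(-4.7);X=np.array([np.cos(a),np.sin(a)]);Y=np.array([-X[1],X[0]])
o=sensors.get_obs();r=np.array(o['tool_pos'])[:2]-c;print('tank xy',r@X,r@Y,'fy',np.array(o['force'])[:2]@Y,o['t'])
s=grab('side');C=cloud(s);cv2.imwrite('pics/s6.png',cv2.resize(s['color'][120:190,260:350],(720,560))[:,:,::-1])
E
```

```text
tool_pos: [588.5, 9.6, 131.3]
force: [-2.2, 5.6, 1.8]
tank xy 45.553548134154404 37.72235571131138 fy 5.379428577511301 17.8
```

View pics/s6.png

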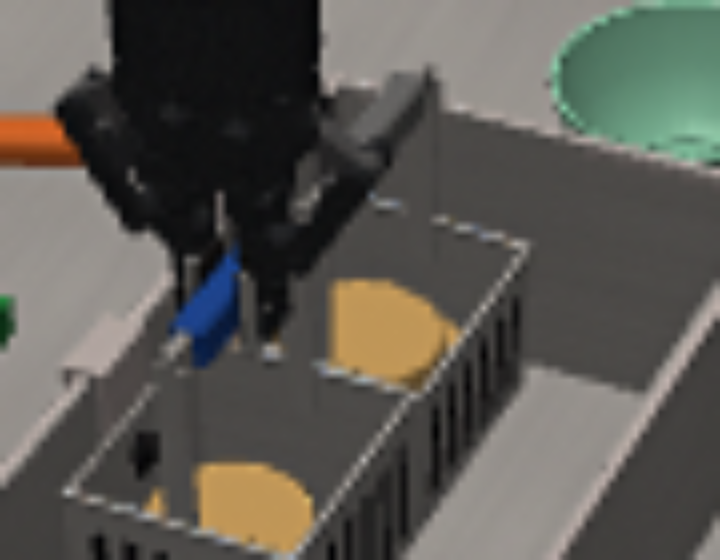

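The side picture shows the two baskets edge to edge near (365,375) and the hook on the rim at (95,350). Releasing.

```bash
python3 -m crank '[{"twist":[0,0,0],"xyz":[0,0,0],"fingers":17},{"twist":[0,0,0],"xyz":[0,0,0],"fingers":18},{"twist":[0,0,0],"xyz":[0,0,0],"fingers":20},{"twist":[0,0,0],"xyz":[0,0,0],"fingers":24},{"twist":[0,0,0],"xyz":[0,0,0],"fingers":30},{"twist":[0,0,0],"xyz":[0,0,0],"fingers":40},{"twist":[0,0,0],"xyz":[0,0,0],"fingers":50},{"twist":[0,0,0],"xyz":[0,0,0],"fingers":56},{"twist":[0,0,0],"xyz":[0,0,0],"fingers":56},{"twist":[0,0,0],"xyz":[0,0,0],"fingers":56}]'; python3 -m crank '[{"twist":[0,0,0],"xyz":[0,0,-0.03],"fingers":56},{"twist":[0,0,0],"xyz":[0,0,-0.06],"fingers":56},{"twist":[0,0,0],"xyz":[0,0,-0.1],"fingers":56},{"twist":[0,0,0],"xyz":[0,0,-0.15],"fingers":56},{"twist":[0,0,0],"xyz":[0,0,-0.2],"fingers":56},{"twist":[0,0,0],"xyz":[0,0,-0.2],"fingers":56},{"twist":[0,0,0],"xyz":[0,0,-0.2],"fingers":56},{"twist":[0,0,0],"xyz":[0,0,-0.1],"fingers":56},{"twist":[0,0,0],"xyz":[0,0,0],"fingers":56}]' | egrep 'pos|force'; python3 - <<'E'
from h import *
c=np.array([540,-24.3]);a=np.radians(-4.7);X=np.array([np.cos(a),np.sin(a)]);Y=np.array([-X[1],X[0]])
w=grab('wrist');s=grab('side')
im=np.zeros((580,800,3),np.uint8);im[:,:370]=cv2.resize(w['color'][:,190:445],(370,580));im[:,370:]=cv2.resize(s['color'][115:235,250:339],(430,580));cv2.imwrite('pics/f7.png',im[:,:,::-1])
for n,q in(('w',w),('s',s)):
    P=cloud(q).reshape(-1,3);r=P[:,:2]-c;x=r@X;y=r@Y
    for nm,lo,hi in(('grips',170,200),('body rims',96,112)):
        m=(P[:,2]>lo)&(P[:,2]<hi)&(x>-20)&(x<70)&(y>-145)&(y<110)
        hist=np.histogram(y[m],np.arange(-145,111,15))[0];print(n,nm,m.sum(),np.percentile(y[m],[1,99]),hist,np.percentile(x[m],[1,99]))
print(sensors.get_obs()['t'])
E
```

```text
t: 18.85
tool_pos: [588.3, 8.6, 130.5]
orientation: [[0.081, 0.997, -0.0], [0.997, -0.081, -0.0], [-0.0, -0.0, -1.0]]
force: [-1.6, -0.6, 0.5]
opening: 56.6
finger_force: 0.0
tool_pos: [589.5, 8.9, 289.7]
force: [0.2, -0.1, -0.2]
finger_force: 0.0
w grips 3576 [-124.77806147   89.871395  ] [  0 114 162 212 232 240 260 236 210 149 302 322 323 335 324 155   0] [31.11242868 51.56910028]
w body rims 1514 [-129.59097279   93.65087193] [ 11 254  31  43  38  45  39  48 344  53  46  52  55  59  59 337   0] [-8.11529068 69.19945576]
s grips 308 [-126.41792153   90.05574875] [ 1 11 13 20 20 22 21 24 18 14 23 25 23 24 30 19  0] [29.21130068 50.60220868]
s body rims 265 [-132.88549915   94.95070973] [17 41  2  4  4  4  4  7 76  4  7  6  5  7  7 67  3] [-8.72008433 68.81669453]
19.85
```

View pics/f7.png

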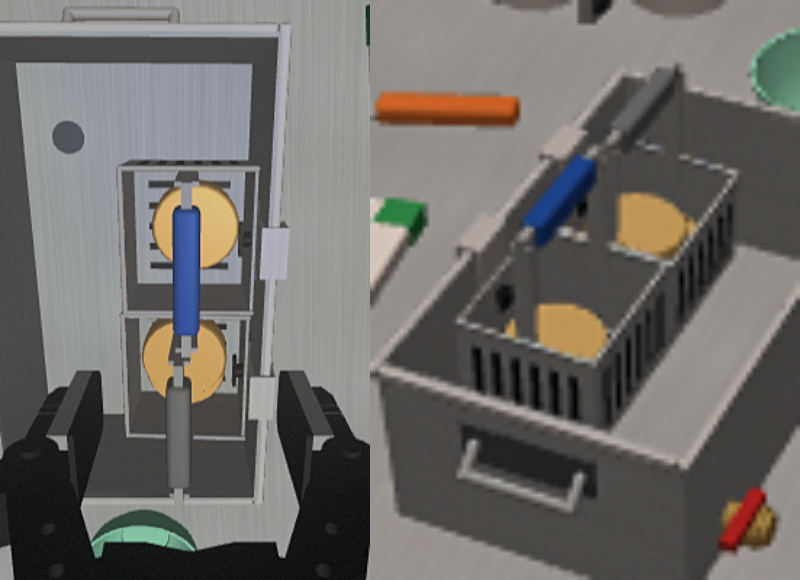

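Both hooks sit on the rim, the cheese is in, and the baskets meet at wrist crop (185,312). I'll do one finer check of the gap from directly above, moving the camera over the joint.

```bash
python3 -m crank '[{"twist":[0,0,0],"xyz":[-0.15,-0.1,0],"fingers":56},{"twist":[0,0,0],"xyz":[-0.25,-0.15,0],"fingers":56},{"twist":[0,0,0],"xyz":[-0.25,-0.15,0],"fingers":56},{"twist":[0,0,0],"xyz":[-0.15,-0.1,0],"fingers":56},{"twist":[0,0,0],"xyz":[0,0,0],"fingers":56},{"twist":[0,0,0],"xyz":[0,0,0],"fingers":56}]' | egrep 'pos|force: '; python3 - <<'E'
from h import *
c=np.array([540,-24.3]);a=np.radians(-4.7);X=np.array([np.cos(a),np.sin(a)]);Y=np.array([-X[1],X[0]])
w=grab('wrist');cam=-w['R'].T@w['t'];print('cam tank',(cam[:2]-c)@X,(cam[:2]-c)@Y,cam[2])
# image patch round the joint
def px(x,y,z):
    p=c+x*X+y*Y;q=w['mtx']@(w['R']@np.array([*p,z])+w['t']);return q[:2]/q[2]
u,v=px(15,-19,103);print(u,v,px(15,-9,103)-px(15,-19,103))
u,v=int(u),int(v);k=w['color'][max(v-45,0):v+45,max(u-60,0):u+60];cv2.imwrite('pics/g8.png',cv2.resize(k,None,fx=6,fy=6,interpolation=cv2.INTER_NEAREST)[:,:,::-1])
E
```

```text
tool_pos: [503.4, -105.1, 285.8]
force: [-0.0, 0.1, 0.2]
finger_force: 0.0
cam tank -30.48156242712755 -2.55823834873673 455.59083350118783
366.5346743922424 105.82012017959426 [  0.42760342 -10.43627923]
```

View pics/g8.png

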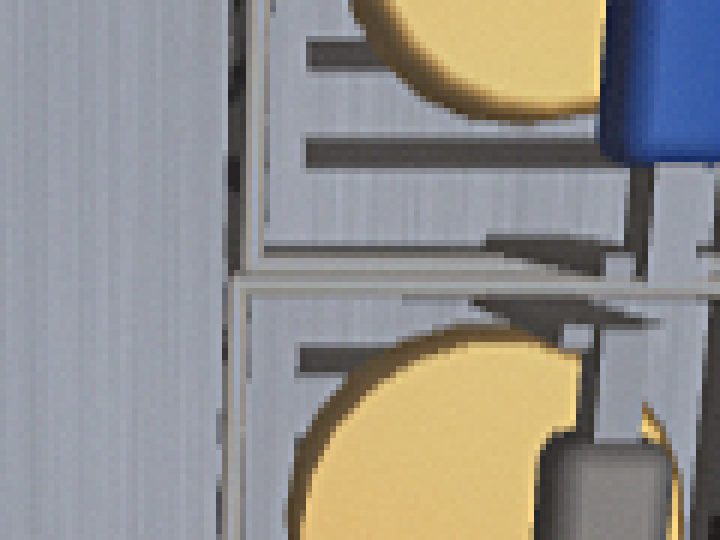

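The enlarged view shows the two rims at (350,275) lying against each other, with no floor visible between them. The robot is clear, so I'm handing in.

```bash
python3 -c "
from plant import order
print(order.hand_in())"
```

```text
the job is handed in; nothing more can be done
None
```

The blue-handled basket hangs by its hook on the tank's far rim, cheese still in it. It was slid along until it just touched the grey-handled basket (about 5 N of push, below the 8 N that moves it), then released and handed in about 21 s into the 59 s limit. My first grasp closed just above the grip without moving the basket, so I went 30 mm lower and took it on the second try.

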